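Show which plate goes on which peg

ROBOT

A 6-joint arm with a two-finger parallel gripper is mounted at the origin on the work surface. World frame = base frame: x ahead of the robot, y to its left, z up, the work surface at z = 0. Lengths are in m, angles in degrees, forces in N, time in s.
With the tool pointing down it reaches from about 0.35 to 0.875 m from the base axis. Payload 4.2 kg.
Tool frame: the origin (TCP) lies midway between the tips of the shut fingers; the grasp point (between the pads) lies 19 mm behind it; z points along the fingers, y is the line along which they close (so a half turn about z gives the same grasp; the last joint's range is limited). The gripper opens to 87 mm and grips with 3 to 60 N. Pads are 19 mm wide; open, the fingers measure 117 mm over their backs; the gripper's body (75 mm by 190 mm) begins 51 mm behind the grasp point.
Start: joints at [85.634, 22.042, 0.453, 0, -68.411, -14.817], TCP at [0.205, 0.59, 0.223] pointing down, gripper open.
Joint ranges: [-179.83, 179.83], [-69.29, 118.12], [-61.27, 80.66], [-181.25, 117.63], [-171.15, -9.14], [-177.46, 177.46]. Speed limits (degrees/s): [159.86, 159.86, 180, 180, 180, 180].

INTERFACE

Orientations are given as a 3x3 rotation matrix whose columns are the frame's x, y, z axes.
In Python, from station import r, cams gives the robot as it stands.
- The arm moves only by the tool play_rows, never from a script. Its argument "commands" is text: rows parted by semicolons, each of 6 numbers parted by spaces: the shift along the world's x, y, z normalised to -1 to 1, where 1 is 30 mm, then the turn, a rotation vector about the world's x, y, z normalised to -1 to 1, where 1 is 0.15 rad. A call has 1 to 20 rows; each row shifts and turns the commanded pose from where the row before left it; what a row does not reach is not made up. A row lasts 1/10 s, in which the tool goes at most 50 mm and 8.59 degrees, less where a joint would pass 70% of its speed; a pose out of reach is approached as far as the arm can. A call with a number of a shift or a turn outside -1 to 1 is refused whole. A call with a gripper value outside its range is refused whole. "grip" is the finger opening in mm, from 0 to 87, set as the call begins (left out, the last holds). The fingers move at their own pace and stop on an object; the grip force is fixed at half the most. Time passes only in rows, so rows that do not move let the fingers close. It gives the time, the measured TCP pose, the force, the opening and the grip force at its end, in the units of the state.
- r.sense(): the state, without advancing time (a new reading comes with each control period).
- cams.capture(name): name is "scene" or "top"; returns (picture, depth): 384x512x3 uint8, blue, green, red; 384x512 float32, m along the optical axis (not along the pixel's ray), 0 where there is no reading.
- cams.camera_info(name): a dict with "mtx" (3x3 intrinsics, pixels), "k1" (the pictures are not rectified: a ray, as slopes to the right and down, at radius r is drawn at 1 + k1 r^2 times it, then the intrinsics apply), "R" (3x3) and "t" (3): a world point X has camera coordinates R X + t. Camera axes: x right, y down, z forward; pixel columns grow to the right and rows downward; lengths in m; the calibration is good to about 2 mm. A picture is of the moment at which its call begins. camera_info takes no time and is no camera call.
- r.finish_job(): hands the job in; it is judged then, once.
The state is a dict: "time_s": time; "joints": joint angles; "joint_velocities": joint speeds; "effort": joint torques, N m; "tcp_pos": TCP position; "ee_rot": TCP orientation; "wrist_force": force on the tool from outside, world axes, zero at the start; "moment": the same for the moment, N m; "gripper_width": opening from 0.0 (shut) to 1.0 (fully open); "gripper_force": force on a finger pad.
Only numpy, scipy, OpenCV 4.12 (cv2) and the standard library are available. Lean on these libraries where they do the work, as an engineer would, in place of code of your own. Each camera call takes 0.05 s, during which the arm holds its last target. There are 200 camera calls.

TASK

Show by pointing that the toddler plate left lying on the counter belongs on the empty peg of the peg board: point down at the middle of the loose plate with the fingertips a few centimetres above it and stay there for two seconds, then point down in the same way at the top of the empty peg and stay there for two seconds. Touch and move nothing on the way, and finish still pointing at the empty peg, with the fingertips just above it.

Things in the scene. Friction and masses are not known exactly. Their poses are not given: they have to be found in the camera images.
- loose_plate: The loose plate, lying flat on the open counter, off the board: shallow round toddler plate, 128 mm across at the rim, 20 mm high, with a flat square ear (42 x 46 mm, 28 mm hole) on one side of the rim; origin under its centre, local -x points to the ear, whose hole lies 82 mm from the centre. Same shape and same grey as one of the plates on the board. Its inner floor is 4 mm above its underside.
- free_peg: The empty peg, the only one of the four with no plate ear around it: peg of plain pale wood, 18 mm across, standing 55 mm above the board; origin on its axis at the board's top face (16 mm above the counter).
- free_peg_tip (a point): Centre of the top end of the empty peg, 71 mm above the counter.
- board: Dark wooden peg board lying flat on the counter, 200 (x) x 600 (y) x 16 mm, origin under its centre; fixed. Four upright pegs stand in a row 75 mm to the -x side of its middle line, 140 mm apart along y.
- peg_a: Occupied peg of plain pale wood, 18 mm across, standing 55 mm above the board; origin on its axis at the board's top face (16 mm above the counter); plate_a hangs on it by its ear.
- plate_a: Plate hung on peg_a, lying flat on the board: shallow round toddler plate, 128 mm across at the rim, 20 mm high, with a flat square ear (42 x 46 mm, 28 mm hole) on one side of the rim; origin under its centre, local -x points to the ear, whose hole lies 82 mm from the centre.
- peg_b: Occupied peg of plain pale wood, 18 mm across, standing 55 mm above the board; origin on its axis at the board's top face (16 mm above the counter); plate_b hangs on it by its ear.
- plate_b: Plate hung on peg_b, lying flat on the board: shallow round toddler plate, 128 mm across at the rim, 20 mm high, with a flat square ear (42 x 46 mm, 28 mm hole) on one side of the rim; origin under its centre, local -x points to the ear, whose hole lies 82 mm from the centre.
- peg_c: Occupied peg of plain pale wood, 18 mm across, standing 55 mm above the board; origin on its axis at the board's top face (16 mm above the counter); plate_c hangs on it by its ear.
- plate_c: Plate hung on peg_c, lying flat on the board: shallow round toddler plate, 128 mm across at the rim, 20 mm high, with a flat square ear (42 x 46 mm, 28 mm hole) on one side of the rim; origin under its centre, local -x points to the ear, whose hole lies 82 mm from the centre.
- bowl: Plain round bowl without an ear, 110 mm across, 42 mm high, standing on the counter; origin under its centre. A bystander.
- cup: Steel toddler cup, 70 mm across, 75 mm high, upright on the counter; origin under its centre. A bystander.
- snack_tin: Round steel tin with a flat white lid, 84 mm across, 52 mm high, on the counter; origin under its centre. A bystander.
- spoon: Orange silicone spoon lying on the counter to the robot's right, 150 mm long, origin under its middle, bowl end at local +x. A bystander.
- bottle: Small clear drinking bottle with a white cap, 60 mm across, 130 mm high, upright on the counter to the robot's left; origin under its centre. A bystander.
Things that resemble listed ones, but are neither listed nor needed, are in the scene too. What is shaped like the loose_plate but blue, orange or purple is not meant.

How it is judged:
By the outcome, as a careful person would: the job done as asked, in the order asked, and still so for the second after the job is handed in, with the robot touching nothing.
It also fails if it takes over 40 s, if anything falls off the work surface, if the arm or the gripper's body presses on something with over 40 N, if the wrist force passes 120 N, or if a joint passes its speed limit or range.

## Working session

There is one attempt and no reset: what is moved stays moved. The work goes in short steps, Python scripts to look and compute and a tool call to move; the robot and the scene stay as the last step left them, time stands still between calls to the robot, and variables do not carry over. Pictures are saved under pics/ and viewed, at most 10 in all, crops included, and the job is handed in when it is done.

Besides the shell and the picture viewer there is one more tool, called after "Emit:" by a JSON object that holds its "name" and its "arguments", one argument or row to a line. play_rows: Moves the arm, as the interface text tells. Scaled input: -1 to 1 covers 30 mm each way for a shift and 0.15 rad each way for a turn. Its arguments: {"type":"object","properties":{"commands":{"type":"string"},"grip":{"type":"number"}},"required":["commands"]}

```bash
mkdir -p pics; cat > h.py <<'E'
import numpy as np,cv2
from station import r,cams
def cast(name,u,v,z):
    c=cams.camera_info(name);K=np.array(c["mtx"]);R=np.array(c["R"]);t=np.array(c["t"])
    d=np.array([(u-K[0,2])/K[0,0],(v-K[1,2])/K[1,1]]);s=d.copy()
    for _ in range(20): s=d/(1+c["k1"]*(s@s))
    ray=R.T@np.array([s[0],s[1],1]);o=-R.T@t
    return o+ray*(z-o[2])/ray[2]
E
python3 - <<'E'
from h import *
for n in("top","scene"):
    p,d=cams.capture(n);cv2.imwrite(f"pics/{n}0.png",p);np.save(n+"_d.npy",d)
    cv2.imwrite(f"pics/{n}0v.png",cv2.resize(p,(768,576),interpolation=cv2.INTER_CUBIC))
    c=cams.camera_info(n);print(n,-np.array(c["R"]).T@c["t"])
s=r.sense();print(s["time_s"],s["tcp_pos"],s["ee_rot"])
E
```

```text
top [0.20059197 0.06701112 1.38877537]
scene [ 1.50508123 -0.54134422  1.04820277]
0.1 [0.20519368 0.589778   0.22159402] [[ 9.44418472e-01 -3.28745282e-01 -5.37315625e-04]
 [-3.28745704e-01 -9.44416633e-01 -1.86678210e-03]
 [ 1.06245993e-04  1.93966370e-03 -9.99998113e-01]]
```

View pics/top0v.png

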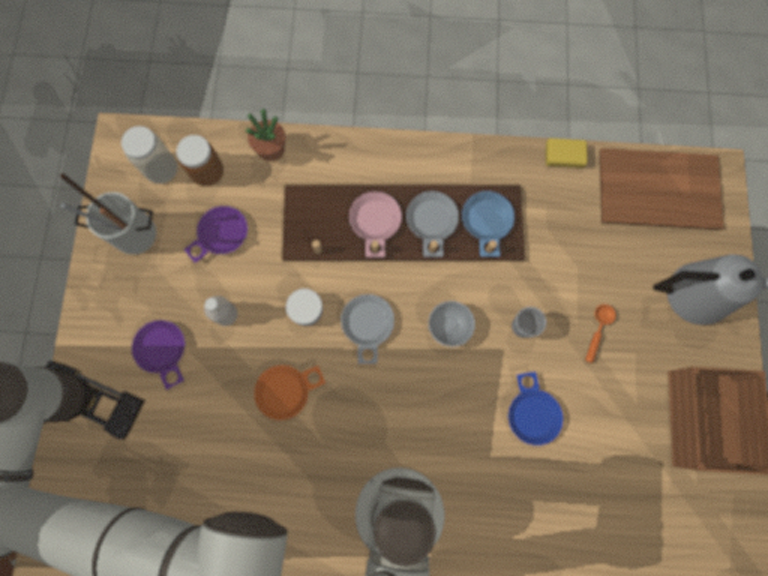

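View pics/scene0v.png

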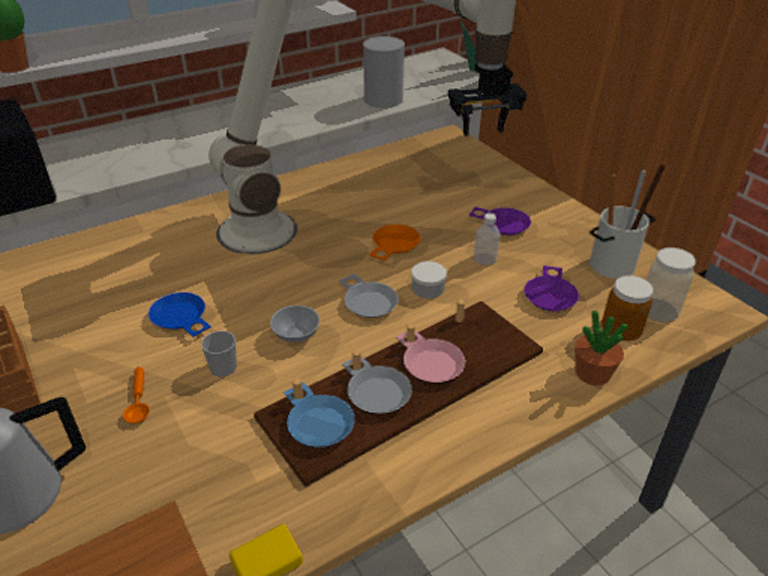

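Candidates in the top view (768x576): 
- **Plates:** grey eared plate on the counter (368,320), which I choose. The others are the earless grey bowl (452,324), grey plate on the board (432,216), tin lid (304,306), orange plate (281,391), blue plate (536,416), and purple plates (222,230) and (158,347).
- **Pegs:** the empty one at (316,246), which I choose. The occupied ones are at (375,246), (433,246) and (490,246).

I'll check both choices in one close crop and measure them.

```bash
python3 - <<'E'
from h import *
p=cv2.imread("pics/top0.png");hsv=cv2.cvtColor(p,cv2.COLOR_BGR2HSV)
m=((hsv[...,1]<70)&(hsv[...,2]>70)).astype(np.uint8)
def blob(m,u,v,w):
    z=np.zeros_like(m);z[v-w:v+w,u-w:u+w]=m[v-w:v+w,u-w:u+w]
    c=max(cv2.findContours(z,0,2)[0],key=cv2.contourArea);return c
c=blob(m,245,216,30)
# plate body: opening removes ear
z=np.zeros_like(m);cv2.drawContours(z,[c],-1,1,-1)
b=cv2.morphologyEx(z,cv2.MORPH_OPEN,cv2.getStructuringElement(2,(21,21)))
e=cv2.fitEllipse(max(cv2.findContours(b,0,2)[0],key=cv2.contourArea));print("plate",e,cast("top",*e[0],.018))
q=((hsv[...,2]>110)).astype(np.uint8)
c2=blob(q,211,164,9);pc=c2.reshape(-1,2);print("peg",pc.min(0),pc.max(0),cv2.minEnclosingCircle(c2),hsv[158:172,204:219,2])
o=p.copy();cv2.ellipse(o,e,(0,255,0),1);cv2.drawContours(o,[c2],-1,(0,0,255),1)
s=np.hstack([p[140:255,190:290],o[140:255,190:290]]);cv2.imwrite("pics/crop.png",cv2.resize(s,None,fx=4,fy=4,interpolation=0)[:, :800])
for u,v in [(210.5,163),(250,164),(289,164),(327,164)]:print(cast("top",u,v,.071))
p2=cv2.imread("pics/scene0.png");s=p2[165:265,210:350];cv2.imwrite("pics/crop2.png",cv2.resize(s,None,fx=5,fy=5,interpolation=0))
E
```

```text
plate ((244.7058868408203, 213.68618774414062), (35.87666320800781, 36.38674545288086), 169.61659240722656) [0.43187685 0.09886451 0.018     ]
peg [208 160] [213 167] ((210.5, 163.5), 3.8079864978790283) [[ 75  69  68  73  69  73  81  76  72  73  75  78  75  76  77]
 [ 77  67  67  74  80  95 100 100  86  79  76  76  79  76  81]
 [ 69  73  72  79 100 127 145 144 119  94  74  72  74  79  81]
 [ 80  71  72  94 132 163 178 171 148 109  85  74  78  81  81]
 [ 81  78  79 105 147 180 186 182 161 119  85  81  75  83  75]
 [ 82  81  78 106 149 177 186 175 153 121  91  76  82  78  79]
 [ 84  78  76  93 126 152 160 149 137 108  90  74  72  74  71]
 [ 85  81  81  88 104 128 133 130 116 107  84  73  67  71  70]
 [ 84  84  82  78  93 110 118 122 114 106  85  70  70  70  62]
 [ 81  83  80  80  89 101 108 114 112  99  82  75  69  67  68]
 [ 88  83  80  84  85  89 102 102  98  90  79  63  73  64  67]
 [ 82  83  83  83  85  83  82  91  88  84  71  77  75  73  76]
 [ 80  84  86  86  76  82  80  75  79  82  77  85  79  84  81]
 [ 79  81  82  85  78  80  82  80  78  82  81  83  84  83  86]]
[0.59744569 0.23076646 0.071     ]
[0.60241633 0.09041671 0.071     ]
[ 0.61099252 -0.04785434  0.071     ]
[ 0.61937278 -0.18266539  0.071     ]
```

View pics/crop.png

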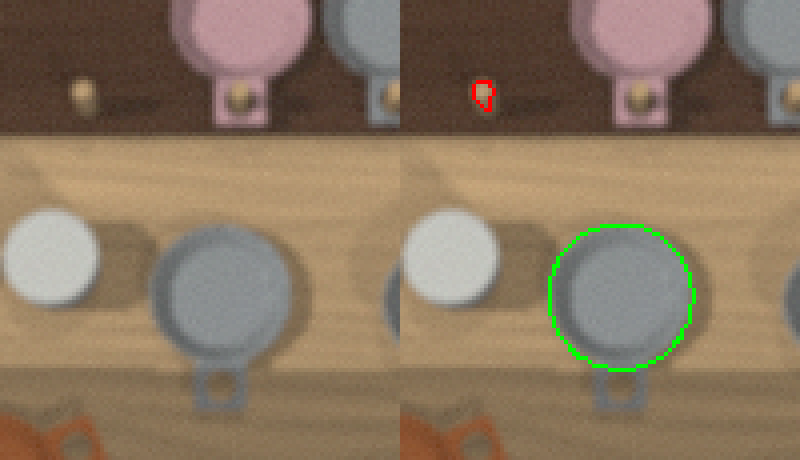

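View pics/crop2.png

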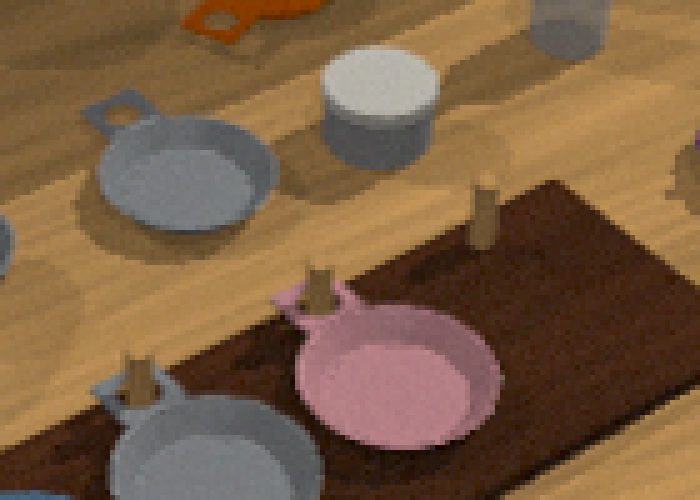

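The crops show a grey eared plate on the counter at about (245,214) in the top picture. The bare peg stands alone, its top at about (210.5,162.3) in the top picture and (307,201) in the scene picture. I'll cross-check both with the scene view.

```bash
python3 - <<'E'
from h import *
print(cast("scene",307.2,201.6,.071),cast("scene",247.6,199.4,.019),cast("top",210.6,162.2,.071),cast("top",245,213.6,.018))
E
```

```text
[0.60511098 0.2312107  0.071     ] [0.43713333 0.10100653 0.019     ] [0.60042711 0.23066273 0.071     ] [0.43225445 0.09783185 0.018     ]
```

Emit:
{"name": "play_rows", "arguments": {
  "commands": "0.2 -0.4 0 0 0 0;0.37 -0.8 0 0 0 0;0.37 -0.8 0 0 0 0;0.37 -0.8 0 0 0 0;0.37 -0.8 0 0 0 0;0.37 -0.8 0 0 0 0;0.37 -0.8 0 0 0 0;0.37 -0.8 0 0 0 0;0.37 -0.8 0 0 0 0;0.37 -0.8 0 0 0 0;0.37 -0.8 0 0 0 0;0.37 -0.8 0 0 0 0;0.37 -0.8 0 0 0 0;0.37 -0.8 0 0 0 0;0.37 -0.8 0 0 0 0;0.37 -0.8 0 0 0 0;0.37 -0.8 0 0 0 0;0.37 -0.8 0 0 0 0;0.37 -0.8 0 0 0 0;0.2 -0.4 0 0 0 0",
  "grip": 0
}}

```text
time_s: 2.1
tcp_pos: [0.4168, 0.1318, 0.2224]
ee_rot: [[0.944, -0.331, -0.001], [-0.331, -0.944, -0.0], [-0.0, 0.001, -1.0]]
wrist_force: [1.0, 0.2, -0.0]
gripper_width: 0.003
gripper_force: 0.0
```

Emit:
{"name": "play_rows", "arguments": {
  "commands": "0.2 -0.4 0 0 0 0;0.2 -0.4 -0.3 0 0 0;0.1 -0.2 -0.6 0 0 0;0.07 -0.1 -0.7 0 0 0;0 0 -0.7 0 0 0;0 0 -0.7 0 0 0;0 0 -0.7 0 0 0;0 0 -0.7 0 0 0;0 0 -0.6 0 0 0;0 0 -0.4 0 0 0;0 0 -0.2 0 0 0;0 0 0 0 0 0;0 0 0 0 0 0;0 0 0 0 0 0"
}}

```text
time_s: 3.5
tcp_pos: [0.4347, 0.1015, 0.0553]
ee_rot: [[0.944, -0.329, 0.001], [-0.329, -0.944, 0.001], [0.001, -0.001, -1.0]]
wrist_force: [0.8, 0.3, -0.5]
gripper_width: 0.006
gripper_force: 0.0
```

Emit:
{"name": "play_rows", "arguments": {
  "commands": "0 -0.08 -0.35 0 0 0;0 0 0 0 0 0;0 0 0 0 0 0;0 0 0 0 0 0"
}}

```text
time_s: 3.9
tcp_pos: [0.4346, 0.0991, 0.0446]
ee_rot: [[0.945, -0.328, 0.001], [-0.328, -0.945, 0.001], [0.001, -0.001, -1.0]]
wrist_force: [-0.1, 0.7, -0.6]
gripper_width: 0.006
gripper_force: 0.0
```

```bash
python3 - <<'E'
from h import *
p,_=cams.capture("scene");t,_=cams.capture("top")
a=cv2.resize(p[120:270,150:350],(800,600),interpolation=2)[:, :];b=cv2.resize(t[130:280,170:320],(600,600))
cv2.imwrite("pics/c1.png",cv2.resize(np.hstack([cv2.resize(a,(400,300)),cv2.resize(b,(300,300))]),None,fx=1.14,fy=1.14))
print(r.sense()["tcp_pos"])
E
```

```text
[0.43450689 0.0991176  0.04446595]
```

View pics/c1.png

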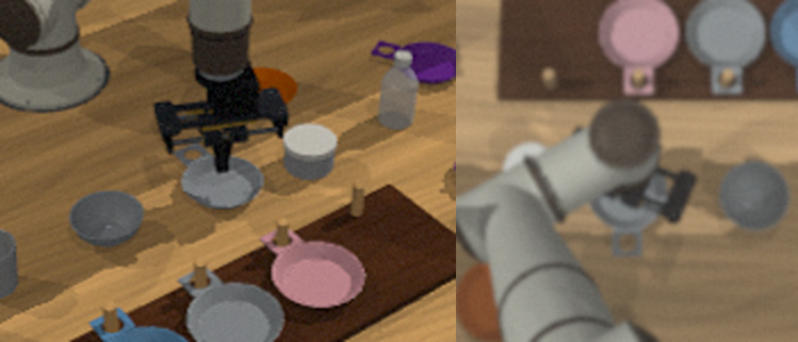

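The picture shows the shut fingertips at about (221,170), over the middle of the loose plate and clear of it. I'll hold there for over two seconds.

Emit:
{"name": "play_rows", "arguments": {
  "commands": "0 0 0 0 0 0;0 0 0 0 0 0;0 0 0 0 0 0;0 0 0 0 0 0;0 0 0 0 0 0;0 0 0 0 0 0;0 0 0 0 0 0;0 0 0 0 0 0;0 0 0 0 0 0;0 0 0 0 0 0;0 0 0 0 0 0;0 0 0 0 0 0;0 0 0 0 0 0;0 0 0 0 0 0;0 0 0 0 0 0;0 0 0 0 0 0;0 0 0 0 0 0;0 0 0 0 0 0;0 0 0 0 0 0;0 0 0 0 0 0"
}}

```text
time_s: 6.0
tcp_pos: [0.4342, 0.0989, 0.044]
ee_rot: [[0.944, -0.329, 0.0], [-0.329, -0.944, -0.0], [0.0, 0.0, -1.0]]
wrist_force: [-0.6, 0.5, 0.3]
gripper_width: 0.01
gripper_force: 0.0
```

Emit:
{"name": "play_rows", "arguments": {
  "commands": "0 0 0 0 0 0;0 0 0 0 0 0;0 0 0 0 0 0;0 0 0 0 0 0;0 0 0 0 0 0;0 0 0 0 0 0;0 0 0.3 0 0 0;0 0 0.6 0 0 0;0 0 0.7 0 0 0;0 0 0.7 0 0 0;0 0 0.7 0 0 0;0 0 0.5 0 0 0;0 0 0.3 0 0 0;0 0 0 0 0 0;0 0 0 0 0 0"
}}

```text
time_s: 7.5
tcp_pos: [0.4338, 0.0987, 0.1577]
ee_rot: [[0.944, -0.329, -0.001], [-0.329, -0.944, -0.0], [-0.001, 0.0, -1.0]]
wrist_force: [0.2, 0.2, -0.5]
gripper_width: 0.01
gripper_force: 0.0
```

Emit:
{"name": "play_rows", "arguments": {
  "commands": "0.25 0.2 0 0 0 0;0.5 0.4 0 0 0 0;0.6 0.45 0 0 0 0;0.6 0.5 0 0 0 0;0.6 0.5 0 0 0 0;0.6 0.5 0 0 0 0;0.6 0.5 0 0 0 0;0.6 0.45 0 0 0 0;0.6 0.4 0 0 0 0;0.4 0.3 0 0 0 0;0.2 0.15 0 0 0 0;0 0 0 0 0 0;0 0 0 0 0 0;0 0 0 0 0 0;0 0 0 0 0 0"
}}

```text
time_s: 9.0
tcp_pos: [0.6003, 0.2291, 0.1584]
ee_rot: [[0.944, -0.329, 0.0], [-0.329, -0.944, 0.0], [0.0, -0.0, -1.0]]
wrist_force: [-0.4, 0.8, 0.4]
gripper_width: 0.004
gripper_force: 0.0
```

Go down to about 25 mm above the peg top.

Emit:
{"name": "play_rows", "arguments": {
  "commands": "0.06 0.06 -0.2 0 0 0;0 0 -0.4 0 0 0;0 0 -0.5 0 0 0;0 0 -0.5 0 0 0;0 0 -0.3 0 0 0;0 0 -0.2 0 0 0;0 0 0 0 0 0;0 0 0 0 0 0;0 0 0 0 0 0"
}}

```text
time_s: 9.9
tcp_pos: [0.603, 0.2315, 0.0959]
ee_rot: [[0.945, -0.328, 0.001], [-0.328, -0.945, 0.001], [0.001, -0.001, -1.0]]
wrist_force: [0.4, -0.3, -0.1]
gripper_width: 0.006
gripper_force: 0.0
```

```bash
python3 - <<'E'
from h import *
p,_=cams.capture("scene");cv2.imwrite("pics/c2.png",cv2.resize(p[110:230,240:380],None,fx=5,fy=5,interpolation=2))
print(r.sense()["tcp_pos"])
E
```

```text
[0.60297164 0.23143827 0.09587198]
```

View pics/c2.png

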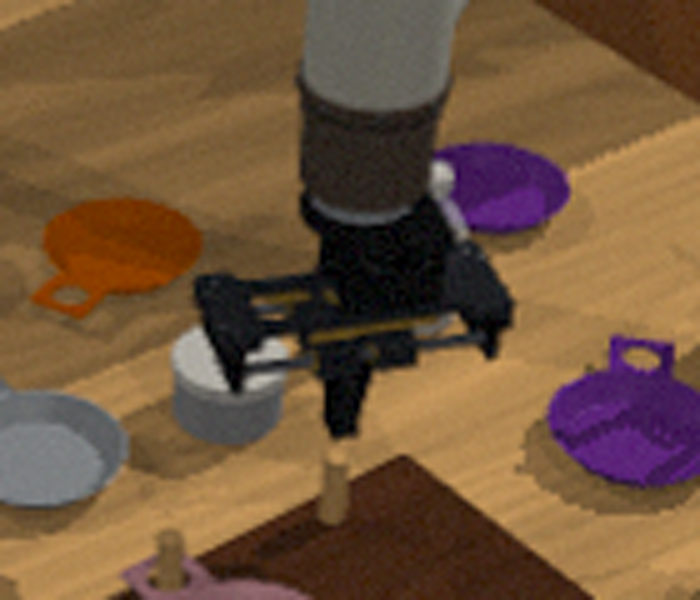

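The fingertips at about (342,432) are just above the peg top at about (336,458), with a clear gap. I'll hold and hand in.

Emit:
{"name": "play_rows", "arguments": {
  "commands": "0 -0.04 -0.1 0 0 0;0 0 0 0 0 0;0 0 0 0 0 0;0 0 0 0 0 0;0 0 0 0 0 0;0 0 0 0 0 0;0 0 0 0 0 0;0 0 0 0 0 0;0 0 0 0 0 0;0 0 0 0 0 0;0 0 0 0 0 0;0 0 0 0 0 0;0 0 0 0 0 0;0 0 0 0 0 0;0 0 0 0 0 0;0 0 0 0 0 0;0 0 0 0 0 0;0 0 0 0 0 0;0 0 0 0 0 0;0 0 0 0 0 0"
}}

```text
time_s: 11.95
tcp_pos: [0.6025, 0.23, 0.092]
ee_rot: [[0.944, -0.329, -0.0], [-0.329, -0.944, -0.0], [-0.0, 0.0, -1.0]]
wrist_force: [0.3, 0.5, -0.5]
gripper_width: 0.007
gripper_force: 0.0
```

Emit:
{"name": "play_rows", "arguments": {
  "commands": "0 0 0 0 0 0;0 0 0 0 0 0;0 0 0 0 0 0;0 0 0 0 0 0;0 0 0 0 0 0;0 0 0 0 0 0"
}}

```text
time_s: 12.55
tcp_pos: [0.6025, 0.23, 0.0921]
ee_rot: [[0.944, -0.329, 0.0], [-0.329, -0.944, 0.0], [0.0, -0.0, -1.0]]
wrist_force: [0.8, 0.3, -0.1]
gripper_width: 0.009
gripper_force: 0.0
```

```bash
python3 -c "
from h import *
print(r.sense()['tcp_pos'],r.finish_job())"
```

```text
the job is handed in; nothing more can be done
[0.60254104 0.22997515 0.09206384] None
```

I pointed at the loose grey plate from about 4 cm above its floor, then at the empty peg from about 2 cm above its top, each for over two seconds, and handed the job in at about 12.6 s still over the peg, with no sign of contact.

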